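Find the soft presser spring

ROBOT

A 6-joint arm with a two-finger parallel gripper is mounted at the origin on the work surface. World frame = base frame: x ahead of the robot, y to its left, z up, the work surface at z = 0. Lengths are in mm, angles in degrees, forces in N, time in s.
With the tool pointing down it reaches from about 350 to 850 mm from the base axis. Payload 8.1 kg.
Tool frame: the origin (TCP) lies midway between the tips of the shut fingers; the grasp point (between the pads) lies 19 mm behind it; z points along the fingers, y is the line along which they close (so a half turn about z gives the same grasp; the last joint's range is limited). The gripper opens to 85 mm and grips with 20 to 120 N. Pads are 22 mm wide; open, the fingers measure 114 mm over their backs; the gripper's body (76 mm by 85 mm) begins 54 mm behind the grasp point. The pads swing forward as they close: fully open they stand 13 mm farther back than shut.
Start: joints at [-70.898, 7.471, 85.268, -0, 87.261, -4.893], TCP at [244.019, -548.143, 231.292] pointing down, gripper open.
Joint ranges: [-169.43, 169.43], [-51.17, 129.36], [1.28, 143.12], [-76.62, 256.62], [0, 156.53], [-152.29, 152.29]. Speed limits (degrees/s): [136.94, 136.94, 159.86, 180, 180, 180].

INTERFACE

Orientations are given as [roll, pitch, yaw] about the fixed x, y, z axes, in that order (R = Rz(yaw) Ry(pitch) Rx(roll)).
In Python, from bench import sense, snapshot, order, finder gives the robot as it stands.
- The arm moves only by the tool send_rows, never from a script. Its argument "steps" is a list of rows, each a list of 2 entries, a list of its own where there are three numbers: the shift along the world's x, y, z in units of 30 mm (1.0 is 30 mm), then the turn, a rotation vector about the world's x, y, z in rad. In form: [[[dx, dy, dz], [wx, wy, wz]], ...]. A call has 1 to 10 rows; each row is the pose to reach, as a shift and turn from the pose commanded when the call began; what a row does not reach only later rows make up. A row lasts 1/8 s, in which the tool goes at most 62.5 mm and 10.7 degrees, less where a joint would pass 70% of its speed; a pose out of reach is approached as far as the arm can. A call with a gripper value outside its range is refused whole. "fingers" is the closure, from 0 (fully open) to 1 (shut), set as the call begins (left out, the last holds). The fingers move at their own pace and stop on an object; "squeeze" is the grip in N (left out, the last holds). Time passes only in rows, so rows that repeat a pose let the fingers close. It gives the time, the measured TCP pose, the force, the opening and the grip force at its end, in the units of the state.
- sense(): the state, without advancing time (a new reading comes with each control period).
- snapshot(name): name is "scene" or "side" or "wrist"; returns a dict with "img" (384x512x3 uint8, red, green, blue), "K" (3x3 intrinsics, pixels), "pose" (4x4, takes a point from camera to world coordinates). Camera axes: x right, y up, looking along -z (the intrinsics and any distortion apply to the point x, -y, -z); pixel columns grow to the right and rows downward; lengths in mm; the calibration is good to about 2 mm. A picture is of the moment at which its call begins. There is no depth.
- order.hand_in(): hands the job in; it is judged then, once.
Trained networks look in the newest picture that a camera, given by its name, has taken for a name from the list of things; names that differ only in an ending like _2 or _b are one class to them, and where a whole thing is asked for, a point or a joint stands for the part that bears it (a point fixed in the world has none). Each returns a list of dicts, best first, with "confidence" (0 to 1); they miss things now and then, are a little off and sometimes report something else, mostly with a low value. They report only what shows in the picture. A call takes as long as a camera call. They do not tell look-alikes from the thing itself.
- finder.find_in(label, camera): "box" ([left, top, width, height] as shares, 0 to 1, of the picture: columns of its width, rows of its height, round what is visible of it).
- finder.trace(label, camera): "mask" (384x512 bool, what is visible of it) and "box" ([left, top, width, height] as shares, 0 to 1, of the picture: columns of its width, rows of its height, round what is visible of it).
- finder.pinpoint(label, camera): "at" ([column, row] as shares, 0 to 1, of the picture: columns of its width, rows of its height: a listed point, or the origin of a listed thing).
The state is a dict: "time": time; "joint_pos": joint angles; "qd": joint speeds; "joint_efforts": joint torques, N m; "tool_pos": TCP position; "tcp_rot": TCP orientation; "ft_force": force on the tool from outside, world axes, zero at the start; "wrist_torque": the same for the moment, N m; "finger_gap": finger opening in mm; "grip_force": force on a finger pad.
Only numpy, scipy, OpenCV 4.12 (cv2) and the standard library are available. Lean on these libraries where they do the work, as an engineer would, in place of code of your own. Each camera call takes 0.05 s, during which the arm holds its last target. There are 200 camera calls.

TASK

One of the three overlocker presser springs standing on the rubber mat has gone soft, though all three look alike. Going along the row from the robot's left to its right, press each spring's tip button down fully onto its stop and hold it there for half a second to feel how stiff it is, never with more than 20 N. Then stand the bracket with the soft spring upright on its foot in the red tray and let it go, leaving the two good brackets standing on the mat and everything else where it is.

Things in the scene. Friction and masses are not known exactly. Their poses are not given: they have to be found in the camera images.
- bracket_a: one of three look-alike loose brackets, about 0.36 kg. Origin: centre of the foot's underside, x along the foot towards the spring's free tip, z up. Foot 136 x 36 x 6 mm; at its rear a block (x -60 to -24 mm, 30 mm wide) rises with the dark clamp plate to 40.5 mm, screw heads to 44.5 mm: grip here, across the 30 mm. The names do not tell which is soft; places are shuffled
- bracket_b: second bracket, same as bracket_a. The steel leaf spring (16 mm wide, 2.5 mm thick) is clamped on the rear block with its top face 34.5 mm above the foot's underside and reaches free to x = +58 mm; at x = +50 mm it carries a brass rivet button 10 mm wide and 3.5 mm high, and below that a brass stop screw stands on the foot
- bracket_c: third bracket, same as bracket_a
- bracket_a_tip (a point): top of the brass button near the free end of the leaf spring of bracket_a (x = +50 mm, z = 38 mm in the bracket's frame when unpressed): press here, straight down. The stop screws are set differently: the tip meets its stop 8.5 to 11.5 mm down
- bracket_b_tip (a point): the same point on bracket_b. For all: the force grows evenly with travel, for a good spring by 0.9 to 1.0 N per mm (9 to 10 N on just reaching the stop), for the soft one by under 0.5 N per mm (about 4.5 N on just reaching the stop); against the stop it then climbs steeply
- bracket_c_tip (a point): the same point on bracket_c
- leaf_a (a joint): bending of the leaf spring of bracket_a, rad: 0 unpressed, 0.13 to 0.18 at its stop; it turns about a line 10 mm out of the clamp, 64 mm from the tip point
- leaf_b (a joint): bending of the leaf spring of bracket_b, same
- leaf_c (a joint): bending of the leaf spring of bracket_c, same
- mat: flat black rubber mat, fixed, 190 x 460 x 3 mm; the brackets stand on it, spaced about 140 mm. Origin: centre of its underside, long side along its y axis; its +y end is at the robot's left
- tray: open red plastic tray, fixed, 210 (x) x 140 (y) x 36 mm high outside, walls 4 mm, floor 4 mm thick. Origin: centre of its underside. It stands at the left or the right of the mat
- cone_stand: wooden stand 160 x 120 x 16 mm with an orange and a blue thread cone, 128 mm high in all, fixed, on the other side of the mat from the tray. Origin: centre of its underside. Not needed
- screwdriver: loose screwdriver, 190 mm, lying beyond the mat; leave alone
- oil_bottle: loose oil bottle with a red cap, 44 mm wide, 110 mm high, beyond the mat; origin at the centre of its underside; leave alone
- bobbin: loose steel bobbin, 21 mm wide, 11 mm high, beyond the mat; leave alone
There are look-alikes about, which are no part of the job. Leave any purple look-alike of the bracket_a alone.

How it is judged (in metres and radians):
On the way, in this order (a step that is already met when the one before it is completed fails the run):
1. the left spring of the row is pressed onto its stop (to within about 0.8 mm) and held (((value of joint leaf_a above 0.16 rad and y of bracket_a in the frame of mat above 0.07 m) or (value of joint leaf_b above 0.144 rad and y of bracket_b in the frame of mat above 0.07 m) or (value of joint leaf_c above 0.129 rad and y of bracket_c in the frame of mat above 0.07 m))), for 0.35 s.
2. the middle spring of the row is pressed onto its stop (to within about 0.8 mm) and held (((value of joint leaf_a above 0.16 rad and y of bracket_a in the frame of mat between -0.07 and 0.07 m) or (value of joint leaf_b above 0.144 rad and y of bracket_b in the frame of mat between -0.07 and 0.07 m) or (value of joint leaf_c above 0.129 rad and y of bracket_c in the frame of mat between -0.07 and 0.07 m))), for 0.35 s.
3. the right spring of the row is pressed onto its stop (to within about 0.8 mm) and held (((value of joint leaf_a above 0.16 rad and y of bracket_a in the frame of mat below -0.07 m) or (value of joint leaf_b above 0.144 rad and y of bracket_b in the frame of mat below -0.07 m) or (value of joint leaf_c above 0.129 rad and y of bracket_c in the frame of mat below -0.07 m))), for 0.35 s.
4. a bracket is lifted off the mat (height (world z) of any of bracket_a, bracket_b, bracket_c above 0.025 m), for 0.1 s.
At the end, for the whole second after the job is handed in: The soft bracket stands upright (0.08 rad) and at rest on the red tray's floor; the two good ones stand upright within 40 mm of where they stood; all springs are free. The judge knows the soft leaf by its sag at rest, over 0.00005 rad, too small to read or see (((value of joint leaf_a above 5e-05 rad and x of bracket_a in the frame of tray between -0.06 and 0.06 m and y of bracket_a in the frame of tray between -0.055 and 0.055 m and z of bracket_a in the frame of tray below 0.009 m and linear speed of bracket_a below 0.02 m/s and distance of each of bracket_b, bracket_c from where it was at the start of the episode below 0.04 m) or (value of joint leaf_b above 5e-05 rad and x of bracket_b in the frame of tray between -0.06 and 0.06 m and y of bracket_b in the frame of tray between -0.055 and 0.055 m and z of bracket_b in the frame of tray below 0.009 m and linear speed of bracket_b below 0.02 m/s and distance of each of bracket_a, bracket_c from where it was at the start of the episode below 0.04 m) or (value of joint leaf_c above 5e-05 rad and x of bracket_c in the frame of tray between -0.06 and 0.06 m and y of bracket_c in the frame of tray between -0.055 and 0.055 m and z of bracket_c in the frame of tray below 0.009 m and linear speed of bracket_c below 0.02 m/s and distance of each of bracket_a, bracket_b from where it was at the start of the episode below 0.04 m)) and angle between each of bracket_a, bracket_b, bracket_c's own z axis and vertical below 0.08 rad and value of joint each of leaf_a, leaf_b, leaf_c below 0.03 rad); the robot touches nothing.
It fails at once if a spring is loaded with more than 20 N (contact force between the arm and leaf_a above 20 N or contact force between the arm and leaf_b above 20 N or contact force between the arm and leaf_c above 20 N).
It fails at once if the screwdriver, oil bottle or bobbin is pushed more than 30 mm (distance of any of screwdriver, oil_bottle, bobbin from where it was at the start of the episode above 0.03 m).
It also fails if it takes over 59 s, if anything falls off the work surface, if the arm or the gripper's body presses on something with over 40 N, if the wrist force passes 120 N, or if a joint passes its speed limit or range.

## Working session

There is one attempt and no reset: what is moved stays moved. The work goes in short steps, Python scripts to look and compute and a tool call to move; the robot and the scene stay as the last step left them, time stands still between calls to the robot, and variables do not carry over. Pictures are saved under pics/ and viewed, at most 10 in all, crops included, and the job is handed in when it is done.

Besides the shell and the picture viewer there is one more tool, called after "Call:" by a JSON object that holds its "op" and its "data". send_rows: Moves the arm, as the interface text tells. Its arguments: {"type":"object","properties":{"steps":{"type":"array"},"fingers":{"type":"number"},"squeeze":{"type":"number"}},"required":["steps"]}

```bash
mkdir -p pics; cat > h.py <<'E'
import numpy as np, cv2
from bench import sense, snapshot, order, finder
def proj(s,P):
    T=np.linalg.inv(s["pose"]); p=T[:3,:3]@np.asarray(P,float)+T[:3,3]
    q=s["K"]@np.array([p[0],-p[1],-p[2]]); return q[:2]/q[2]
def ray(s,uv):
    d=np.linalg.inv(s["K"])@np.array([uv[0],uv[1],1.]); d=np.array([d[0],-d[1],-d[2]])
    return s["pose"][:3,3], s["pose"][:3,:3]@d
def atz(s,uv,z):
    o,d=ray(s,uv); return o+d*(z-o[2])/d[2]
def tri(obs):
    A=np.zeros((3,3));b=np.zeros(3);L=[]
    for s,uv in obs:
        o,d=ray(s,uv);d=d/np.linalg.norm(d);M=np.eye(3)-np.outer(d,d);A+=M;b+=M@o;L.append((o,M))
    p=np.linalg.solve(A,b); return p,[round(float(np.linalg.norm(M@(p-o))),1) for o,M in L]
E
python3 - <<'E'
from h import *
import pickle
D={}
for n in("scene","side"):
    s=snapshot(n);D[n]=s
    for l in("bracket_a","bracket_a_tip","tray","mat","cone_stand"):
        print(n,l,[(np.round(np.array(r["at"])*[512,384],1).tolist(),round(r["confidence"],2)) for r in finder.pinpoint(l,n)])
    print(np.round(s["pose"],2).tolist())
pickle.dump(D,open("d.pkl","wb"))
cv2.imwrite("pics/a.png",cv2.cvtColor(cv2.resize(D["scene"]["img"],(800,600)),4))
cv2.imwrite("pics/b.png",cv2.cvtColor(cv2.resize(D["side"]["img"],(800,600)),4))
print(sense())
E
```

```text
scene bracket_a [([325.4, 127.5], 0.95), ([282.0, 295.4], 0.87), ([187.0, 187.1], 0.77), ([239.5, 181.5], 0.75), ([242.8, 180.5], 0.7), ([171.4, 134.0], 0.68), ([293.9, 183.2], 0.65)]
scene bracket_a_tip [([271.5, 264.0], 0.75), ([160.6, 133.8], 0.68), ([249.2, 186.1], 0.62), ([341.1, 115.8], 0.54)]
scene tray [([100.0, 183.4], 0.84)]
scene mat [([241.4, 184.2], 0.88), ([291.9, 185.4], 0.65)]
scene cone_stand [([388.3, 172.4], 0.78)]
[[0.02, -0.73, 0.68, 1284.13], [1.0, 0.03, 0.0, 23.97], [-0.02, 0.68, 0.73, 814.73], [0.0, 0.0, 0.0, 1.0]]
side bracket_a [([157.5, 212.4], 0.93), ([271.8, 176.5], 0.84), ([272.7, 210.6], 0.66), ([338.6, 170.5], 0.62), ([336.2, 297.2], 0.59), ([257.2, 248.7], 0.58)]
side bracket_a_tip [([249.7, 203.9], 0.66), ([167.7, 206.5], 0.56), ([342.7, 308.1], 0.55), ([332.1, 157.8], 0.43)]
side tray [([284.2, 127.0], 0.93)]
side mat [([265.1, 210.0], 0.93)]
side cone_stand [([259.6, 340.0], 0.97)]
[[-0.99, 0.12, -0.12, 438.35], [-0.17, -0.75, 0.64, 690.68], [-0.01, 0.65, 0.76, 889.28], [0.0, 0.0, 0.0, 1.0]]
{'time': 0.6, 'joint_pos': array([-7.08992376e+01,  7.46871490e+00,  8.52660154e+01,  8.11665332e-04,
        8.72603151e+01, -4.89245805e+00]), 'qd': array([-0.02502726,  0.00428323,  0.06790584,  0.02042378,  0.08930634,
       -0.02697216]), 'joint_efforts': array([ 3.87594482e-04, -5.68958652e+01, -5.00594866e+01, -2.20870147e-04,
        1.65530910e-03,  6.96440026e-06]), 'tool_pos': array([ 244.01738687, -548.16942542,  231.33492494]), 'tcp_rot': array([ 1.79994994e+02, -3.85229845e-04,  2.39931817e+01]), 'ft_force': array([-0.00506979,  0.35931219,  0.96917225]), 'wrist_torque': array([-0.00889401, -0.0141529 , -0.03347836]), 'grip_force': 0.0, 'finger_gap': 85.23340262858225}
```

View pics/a.png

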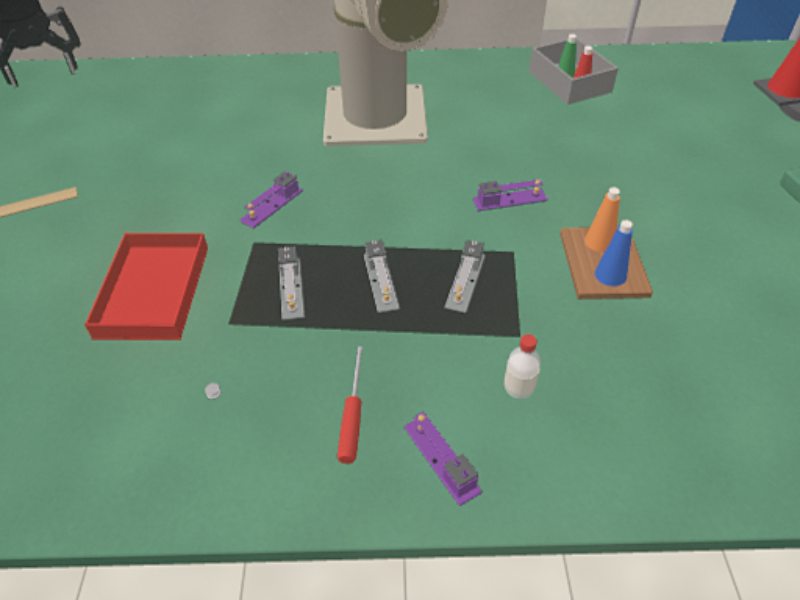

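View pics/b.png

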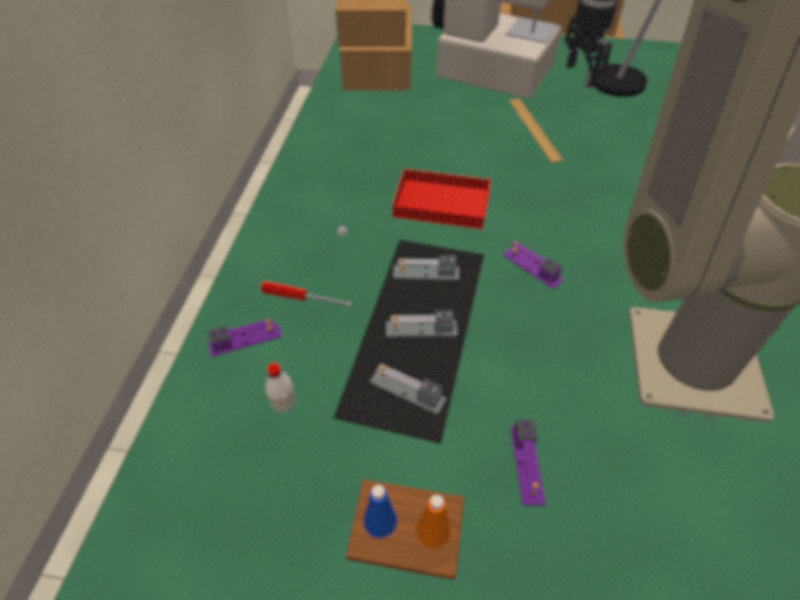

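The three grey brackets stand on the black mat. In the scene view (800 px) they are at (290,285), (381,277) and (465,275), and image right is the robot's left. The purple ones at (272,200), (510,193) and (443,458) are look-alikes off the mat, to be left alone. Brass tips: scene (292,302), (387,297), (459,296); side (402,267), (394,323), (382,372). The tray is on the robot's right.

```bash
python3 - <<'E'
from h import *
import pickle
D=pickle.load(open("d.pkl","rb"));k=.64
for n,a,b in (("R",(292,300),(402,265)),("M",(387,295),(394,321)),("L",(459,294),(382,370)),
 ("Rblk",(287,251),(449,259)),("Mblk",(375,245),(442,317)),("Lblk",(474,245),(432,390)),("oil",(528,342),(274,369))):
    p,e=tri([(D["scene"],np.array(a)*k),(D["side"],np.array(b)*k)]);print(n,p.round(1),e)
for q in((98,338),(180,338),(207,236),(124,236)): print("trayrim",atz(D["scene"],np.array(q)*k,30).round())
for q in((403,173),(490,180),(484,226),(394,218)): print("trayrim s",atz(D["side"],np.array(q)*k,30).round())
for q in((255,243),(516,251),(520,334),(231,324)): print("mat",atz(D["scene"],np.array(q)*k,3).round())
E
```

```text
R [ 565.9 -132.2   26.9] [0.8, 0.8]
M [558.5  17.5  26.6] [2.4, 2.4]
L [561.3 131.6  27.8] [2.7, 2.7]
Rblk [ 471.4 -146.2   45.1] [1.3, 1.3]
Mblk [466.7   2.8  45.2] [2.6, 2.6]
Lblk [467.2 165.6  43.1] [0.7, 0.7]
oil [723.2 206.3 104.3] [1.3, 1.3]
trayrim [ 637. -419.   30.]
trayrim [ 641. -294.   30.]
trayrim [ 414. -291.   30.]
trayrim [ 408. -437.   30.]
trayrim s [ 611. -434.   30.]
trayrim s [ 403. -439.   30.]
trayrim s [ 407. -276.   30.]
trayrim s [ 605. -271.   30.]
mat [ 406. -213.    3.]
mat [443. 245.   3.]
mat [628. 224.   3.]
mat [ 593. -229.    3.]
```

Call:
{"op": "send_rows", "data": {"steps": [[[0.8,1.8,0.5],[0,0,-0.04]],[[1.6,3.6,1],[0,0,-0.08]],[[2.5,5.5,1.5],[0,0,-0.12]],[[3.3,7.3,2],[0,0,-0.17]],[[4.1,9.1,2.5],[0,0,-0.21]],[[5,11,3],[0,0,-0.25]],[[5.9,13,3.5],[0,0,-0.29]],[[6.7,15,4],[0,0,-0.34]],[[7.5,16.6,4],[0,0,-0.38]],[[8,18.3,4],[0,0,-0.419]]], "fingers": 1, "squeeze": 60}}

```text
time: 1.85
tool_pos: [484.8, 3.0, 351.9]
tcp_rot: [180.0, -0.1, -0.1]
ft_force: [1.7, -1.0, 0.0]
finger_gap: 0.2
grip_force: 0.0
```

Call:
{"op": "send_rows", "data": {"steps": [[[0,0,0],[0,0,0]],[[0,0,0],[0,0,0]],[[0,0,0],[0,0,0]]]}}

```text
time: 2.22
tool_pos: [483.8, -0.3, 351.4]
tcp_rot: [180.0, -0.0, -0.1]
ft_force: [0.8, -0.3, -0.2]
finger_gap: -0.1
grip_force: 0.0
```

```bash
python3 - <<'E'
from h import *
import pickle
s=snapshot("wrist");pickle.dump(s,open("w1.pkl","wb"));t=sense()
print(t["time"],t["tool_pos"],t["tcp_rot"],t["finger_gap"],t["ft_force"]);print(s["pose"].round(2),s["K"])
for l in("bracket_a","bracket_a_tip","tray"):
    print(l,[(np.round(np.array(r["at"])*[512,384],1).tolist(),round(r["confidence"],2)) for r in finder.pinpoint(l,"wrist")])
cv2.imwrite("pics/c.png",cv2.cvtColor(cv2.resize(s["img"],(800,600),interpolation=2),4))
E
```

```text
2.275 [ 4.83858834e+02 -4.14363537e-01  3.51415840e+02] [ 1.79985797e+02 -1.41521168e-02 -1.22152435e-01] -0.219709398010659 [-0.25963002 -0.04973476 -0.09543237]
[[-0.0000e+00  9.6000e-01  2.8000e-01  5.5624e+02]
 [-1.0000e+00 -0.0000e+00  0.0000e+00 -1.6000e+00]
 [ 0.0000e+00 -2.8000e-01  9.6000e-01  4.9404e+02]
 [ 0.0000e+00  0.0000e+00  0.0000e+00  1.0000e+00]] [[271.57559635   0.         250.45688293]
 [  0.         271.57559635 193.96307578]
 [  0.           0.           1.        ]]
bracket_a [([246.3, 144.8], 0.89), ([330.6, 137.5], 0.87), ([165.4, 143.5], 0.73), ([123.2, 246.4], 0.62), ([348.2, 247.0], 0.58)]
bracket_a_tip [([240.6, 115.9], 0.81), ([90.4, 263.2], 0.77), ([117.5, 3.8], 0.7), ([371.3, 241.7], 0.56), ([458.9, 140.2], 0.49)]
tray [([459.2, 139.2], 0.8)]
```

View pics/c.png

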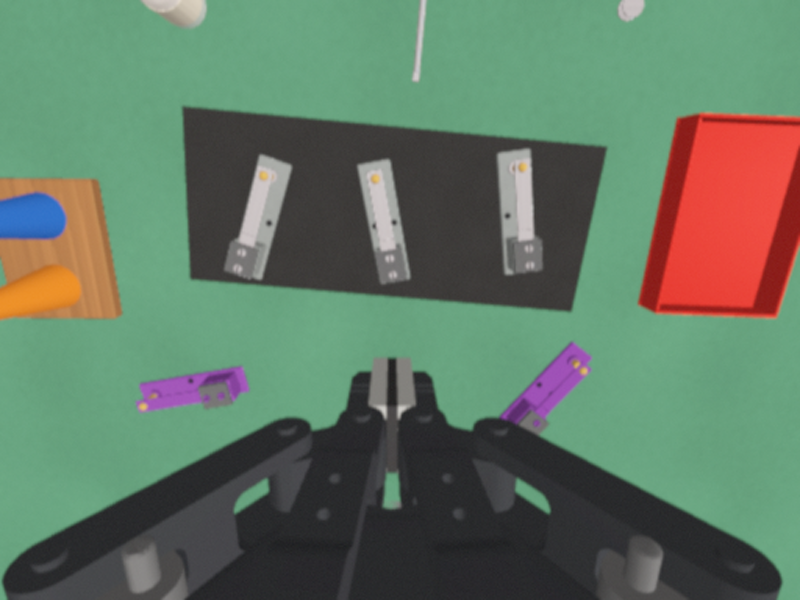

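The wrist view (800 px) shows the buttons at (264,175), (375,178) and (521,168). The screw pairs on the blocks are at (240,261), (392,266) and (529,258), and the tray is at the right.

```bash
python3 - <<'E'
from h import *
import pickle
D=pickle.load(open("d.pkl","rb"));w=pickle.load(open("w1.pkl","rb"))
def brass(s,c,r):
    hsv=cv2.cvtColor(s["img"],cv2.COLOR_RGB2HSV);m=cv2.inRange(hsv,(10,70,110),(28,255,255))
    n,l,st,ce=cv2.connectedComponentsWithStats(m)
    return [(ce[i].round(1).tolist(),int(st[i,4])) for i in range(1,n) if st[i,4]>2 and np.hypot(*(ce[i]-np.array(c)))<r]
W={};k=.64
for n,b,c,sc,sd in(("L",(264,175),((241,253),(239,268)),(459,291),(380,370)),("M",(375,178),((390,258),(393,274)),(386,292),(394,321)),("R",(521,168),((529,250),(530,266)),(292,298),(402,265))):
    bb=brass(w,np.array(b)*k,8);print(n,"w",bb,"scene",brass(D["scene"],np.array(sc)*k,9),"side",brass(D["side"],np.array(sd)*k,9))
    u=max(bb,key=lambda t:t[1])[0] if bb else np.array(b)*k
    P=atz(w,u,41);S=[atz(w,np.array(q)*k,47.5) for q in c];m=(S[0]+S[1])/2
    d=P-m;print(n,"button",P.round(1),"screwmid",m.round(1),"dist",np.hypot(*d[:2]).round(1),"yaw",np.degrees(np.arctan2(d[1],d[0])).round(1), "pred scene",proj(D["scene"],P).round(1),"side",proj(D["side"],P).round(1))
for q in((697,114),(676,117),(660,313),(776,315),(640,303)): print("tray",atz(w,np.array(q)*k,36).round(),atz(w,np.array(q)*k,4).round())
def crop(s,c,r,W):
    x,y=[int(v*k) for v in c];return cv2.resize(s["img"][y-r:y+r,x-r:x+r],(W,W),interpolation=cv2.INTER_CUBIC)
im=np.vstack([np.hstack([crop(s,c,18,260) for c in cs]) for s,cs in((w,((264,175),(375,178),(521,168))),(D["scene"],((459,291),(386,292),(292,298))))])
cv2.imwrite("pics/d.png",cv2.cvtColor(im,4))
E
```

```text
L w [([168.1, 112.1], 22)] scene [([293.2, 184.0], 10), ([293.0, 189.5], 12)] side [([244.5, 235.0], 12), ([244.3, 239.7], 3)]
L button [559.9 129.6  41. ] screwmid [472.8 159.4  47.5] dist 92.0 yaw -18.9 pred scene [292.4 183.4] side [244.3 234.3]
M w [([239.8, 114.0], 23)] scene [([246.9, 184.3], 7), ([247.0, 189.5], 12)] side [([252.1, 202.9], 8), ([252.5, 207.5], 8)]
M button [556.9  15.1  41. ] screwmid [466.7  -2.   47.5] dist 91.8 yaw 10.8 pred scene [245.9 183.7] side [252.3 202.5]
R w [([334.0, 106.5], 26)] scene [([185.2, 189.2], 8), ([186.3, 194.7], 15)] side [([256.9, 168.8], 14)]
R button [ 568.2 -134.7   41. ] screwmid [ 475.2 -148.8   47.5] dist 94.1 yaw 8.6 pred scene [184.9 188.6] side [256.6 166.1]
tray [ 618. -306.   36.] [ 622. -328.    4.]
tray [ 615. -286.   36.] [ 619. -306.    4.]
tray [ 410. -306.   36.] [ 400. -327.    4.]
tray [ 407. -438.   36.] [ 397. -469.    4.]
tray [ 422. -282.   36.] [ 412. -301.    4.]
```

View pics/d.png

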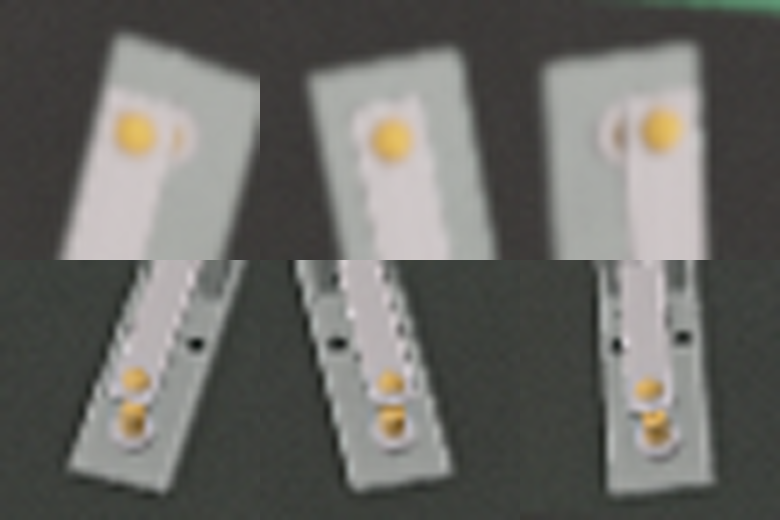

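Call:
{"op": "send_rows", "data": {"steps": [[[0.6,1.1,-1],[0,0,0]],[[1.2,2.2,-2.5],[0,0,0]],[[1.8,3.3,-4],[0,0,0]],[[2.3,4.2,-5.5],[0,0,0]],[[2.55,4.38,-7],[0,0,0]],[[2.55,4.38,-8.5],[0,0,0]],[[2.55,4.38,-9.5],[0,0,0]],[[2.55,4.38,-10],[0,0,0]],[[2.55,4.38,-10.1],[0,0,0]],[[2.55,4.38,-10.1],[0,0,0]]]}}

```text
time: 3.68
tool_pos: [561.6, 132.2, 49.7]
tcp_rot: [-180.0, -0.1, -0.0]
ft_force: [0.3, -0.7, -0.3]
finger_gap: -0.2
grip_force: 0.0
```

```bash
python3 - <<'E'
from h import *
s=snapshot("wrist");t=sense();print(t["time"],t["tool_pos"].round(1),t["ft_force"].round(2))
P=proj(s,[560.5,131,41]);print(P,proj(s,t["tool_pos"]))
im=cv2.resize(s["img"][100:330,140:370],(600,600),interpolation=2);cv2.imwrite("pics/e.png",cv2.cvtColor(im,4))
E
```

```text
3.725 [561.8 132.3  50. ] [-0.06 -1.05  0.47]
[250.31812906 239.77042158] [248.03091578 244.59013897]
```

View pics/e.png

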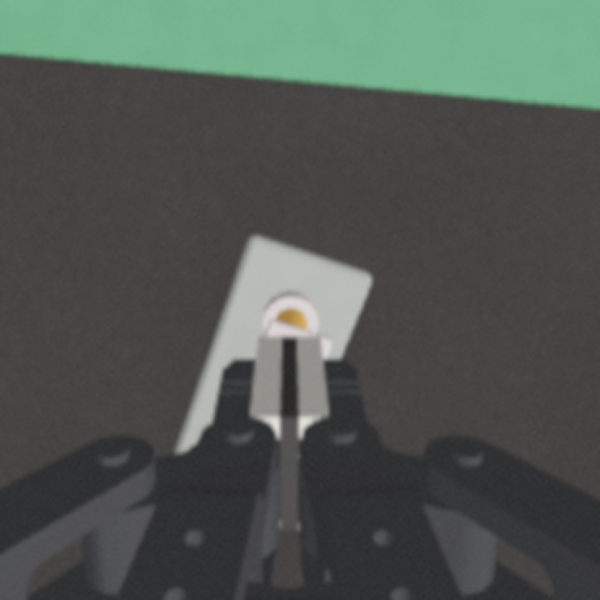

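The crop shows the shut fingers over the leaf end. A white ring with brass at (291,318) is just ahead of them, and I need to check whether it is the stop screw or the button.

```bash
python3 - <<'E'
from h import *
s=snapshot("wrist");t=sense();print(s["pose"][:3,3],t["tool_pos"])
c=np.array([291,316])*230/600+[140,100]
for z in(6,10,25,41,44): print(z,atz(s,c,z).round(1))
f=lambda p:((proj(s,p)-[140,100])*600/230).round()
yaw=np.radians(-18.9);u=np.array([np.cos(yaw),np.sin(yaw),0]);v=np.array([-u[1],u[0],0]);B=np.array([560.5,131,0])
print("foot front corners",[f(B+u*18+v*q+[0,0,9]) for q in(-18,18)],"leaf end",[f(B+u*8+v*q+[0,0,37.5]) for q in(-8,8)],"button",f(B+[0,0,41]),"stop",f(B+[0,0,27]),f(B+[0,0,10]))
T=t["tool_pos"];print("finger front",[f(T+[a,b,0]) for a in(0,11) for b in(-10,10)])
for q in((253,236),(372,277)): print("corner",atz(s,np.array(q)*230/600+[140,100],9).round(1))
E
```

```text
[633.85656841 131.03067353 192.86522207] [561.84887648 132.37597636  50.07066147]
6 [558.8 130.2   6. ]
10 [560.4 130.2  10. ]
25 [566.4 130.3  25. ]
41 [572.8 130.4  41. ]
44 [574.  130.4  44. ]
foot front corners [array([372., 276.]), array([247., 235.])] leaf end [array([331., 339.]), array([267., 319.])] button [288. 365.] stop [288. 341.] [288. 316.]
finger front [array([327., 377.]), array([237., 377.]), array([328., 332.]), array([236., 331.])]
corner [583.1 140.5   9. ]
corner [571.4 108.1   9. ]
```

Everything matches the bracket model: the brass and ring are the stop at foot level, and the button is under the fingers. Now I press gently.

Call:
{"op": "send_rows", "data": {"steps": [[[-0.04,-0.06,-0.15],[0,0,0]],[[-0.04,-0.06,-0.25],[0,0,0]],[[-0.04,-0.06,-0.3],[0,0,0]],[[-0.04,-0.06,-0.35],[0,0,0]],[[-0.04,-0.06,-0.4],[0,0,0]],[[-0.04,-0.06,-0.4],[0,0,0]],[[-0.04,-0.06,-0.4],[0,0,0]]]}}

```text
time: 4.65
tool_pos: [559.5, 130.5, 36.6]
tcp_rot: [-180.0, -0.0, -0.0]
ft_force: [-0.0, -0.4, 4.9]
finger_gap: 0.0
grip_force: 2.2
```

Call:
{"op": "send_rows", "data": {"steps": [[[0,0,-0.03],[0,0,0]],[[0,0,-0.06],[0,0,0]],[[0,0,-0.1],[0,0,0]],[[0,0,-0.1],[0,0,0]]]}}

```text
time: 5.15
tool_pos: [559.5, 130.5, 33.6]
tcp_rot: [-180.0, -0.0, -0.0]
ft_force: [-1.8, -0.7, 7.6]
finger_gap: -0.4
grip_force: 3.6
```

Call:
{"op": "send_rows", "data": {"steps": [[[0,0,-0.02],[0,0,0]],[[0,0,-0.04],[0,0,0]],[[0,0,-0.04],[0,0,0]]]}}

```text
time: 5.52
tool_pos: [559.5, 130.5, 32.6]
tcp_rot: [-180.0, -0.0, -0.0]
ft_force: [-3.1, 0.1, 8.0]
finger_gap: 0.0
grip_force: 4.2
```

Call:
{"op": "send_rows", "data": {"steps": [[[0,0,-0.01],[0,0,0]],[[0,0,-0.02],[0,0,0]],[[0,0,-0.02],[0,0,0]]]}}

```text
time: 5.9
tool_pos: [559.5, 130.6, 32.1]
tcp_rot: [-180.0, -0.0, -0.0]
ft_force: [-3.4, -0.6, 9.8]
finger_gap: 0.1
grip_force: 4.4
```

Call:
{"op": "send_rows", "data": {"steps": [[[0,0,-0.01],[0,0,0]],[[0,0,-0.02],[0,0,0]],[[0,0,-0.02],[0,0,0]]]}}

```text
time: 6.28
tool_pos: [559.5, 130.6, 31.6]
tcp_rot: [-180.0, -0.0, -0.0]
ft_force: [-3.4, -0.6, 10.1]
finger_gap: 0.1
grip_force: 5.0
```

Call:
{"op": "send_rows", "data": {"steps": [[[0,0,-0.01],[0,0,0]],[[0,0,-0.02],[0,0,0]],[[0,0,-0.02],[0,0,0]]]}}

```text
time: 6.65
tool_pos: [559.5, 130.6, 31.3]
tcp_rot: [-180.0, -0.0, -0.0]
ft_force: [-5.7, 0.5, 12.7]
finger_gap: -0.2
grip_force: 6.3
```

Call:
{"op": "send_rows", "data": {"steps": [[[0,0,-0.01],[0,0,0]],[[0,0,-0.01],[0,0,0]],[[0,0,-0.01],[0,0,0]]]}}

```text
time: 7.02
tool_pos: [559.6, 130.7, 31.2]
tcp_rot: [-180.0, -0.0, -0.0]
ft_force: [-6.4, -0.9, 13.3]
finger_gap: -0.1
grip_force: 7.0
```

Call:
{"op": "send_rows", "data": {"steps": [[[0,0,-0.005],[0,0,0]],[[0,0,-0.005],[0,0,0]],[[0,0,-0.005],[0,0,0]],[[0,0,-0.005],[0,0,0]],[[0,0,-0.005],[0,0,0]]]}}

```text
time: 7.65
tool_pos: [559.6, 130.7, 31.1]
tcp_rot: [-180.0, -0.0, -0.0]
ft_force: [-5.8, -1.1, 14.0]
finger_gap: 0.0
grip_force: 7.4
```

Left is on its stop: 14 N at 9.9 mm, free slope about 0.95 N/mm, so it is good. Next the middle one.

Call:
{"op": "send_rows", "data": {"steps": [[[0,0,0.6],[0,0,0]],[[-0.03,-0.8,1],[0,0,0]],[[-0.06,-2,1],[0,0,0]],[[-0.08,-3.2,1],[0,0,0]],[[-0.09,-3.85,0.9],[0,0,0]],[[-0.09,-3.85,0.6],[0,0,0]],[[-0.09,-3.85,0.4],[0,0,0]],[[-0.09,-3.85,0.3],[0,0,0]],[[-0.09,-3.85,0.2],[0,0,0]],[[-0.09,-3.85,0.2],[0,0,0]]]}}

```text
time: 8.9
tool_pos: [556.4, 15.6, 35.8]
tcp_rot: [-180.0, 0.0, 0.0]
ft_force: [-2.7, 0.8, 4.9]
finger_gap: 0.0
grip_force: 2.2
```

Call:
{"op": "send_rows", "data": {"steps": [[[0,0,-0.03],[0,0,0]],[[0,0,-0.06],[0,0,0]],[[0,0,-0.06],[0,0,0]]]}}

```text
time: 9.28
tool_pos: [556.7, 15.3, 34.4]
tcp_rot: [-180.0, -0.0, -0.0]
ft_force: [-3.8, 2.7, 6.4]
finger_gap: -0.5
grip_force: 2.9
```

Call:
{"op": "send_rows", "data": {"steps": [[[0,0,-0.03],[0,0,0]],[[0,0,-0.05],[0,0,0]],[[0,0,-0.05],[0,0,0]]]}}

```text
time: 9.65
tool_pos: [556.8, 15.3, 33.0]
tcp_rot: [-180.0, -0.0, -0.0]
ft_force: [-3.5, 2.8, 7.1]
finger_gap: -0.1
grip_force: 3.6
```

Call:
{"op": "send_rows", "data": {"steps": [[[0,0,-0.01],[0,0,0]],[[0,0,-0.02],[0,0,0]],[[0,0,-0.02],[0,0,0]]]}}

```text
time: 10.02
tool_pos: [556.7, 15.3, 32.5]
tcp_rot: [-180.0, -0.0, -0.0]
ft_force: [-3.5, 0.4, 7.8]
finger_gap: -0.2
grip_force: 3.8
```

Call:
{"op": "send_rows", "data": {"steps": [[[0,0,-0.01],[0,0,0]],[[0,0,-0.02],[0,0,0]],[[0,0,-0.02],[0,0,0]]]}}

```text
time: 10.4
tool_pos: [556.8, 15.2, 32.0]
tcp_rot: [-180.0, -0.0, -0.0]
ft_force: [-4.6, 1.0, 9.1]
finger_gap: -0.3
grip_force: 4.1
```

Call:
{"op": "send_rows", "data": {"steps": [[[0,0,-0.01],[0,0,0]],[[0,0,-0.02],[0,0,0]],[[0,0,-0.02],[0,0,0]]]}}

```text
time: 10.78
tool_pos: [556.8, 15.3, 31.4]
tcp_rot: [-180.0, -0.0, -0.0]
ft_force: [-4.6, 1.9, 8.5]
finger_gap: 0.3
grip_force: 4.4
```

Call:
{"op": "send_rows", "data": {"steps": [[[0,0,-0.01],[0,0,0]],[[0,0,-0.02],[0,0,0]],[[0,0,-0.02],[0,0,0]]]}}

```text
time: 11.15
tool_pos: [556.7, 15.2, 30.9]
tcp_rot: [-180.0, -0.0, -0.0]
ft_force: [-5.5, 1.9, 9.1]
finger_gap: 0.0
grip_force: 4.7
```

Call:
{"op": "send_rows", "data": {"steps": [[[0,0,-0.01],[0,0,0]],[[0,0,-0.01],[0,0,0]],[[0,0,-0.01],[0,0,0]]]}}

```text
time: 11.52
tool_pos: [556.7, 15.2, 30.6]
tcp_rot: [-180.0, -0.0, -0.0]
ft_force: [-5.7, 2.4, 9.2]
finger_gap: -0.0
grip_force: 4.8
```

Not on the stop yet; the grip reading still grows evenly.

Call:
{"op": "send_rows", "data": {"steps": [[[0,0,-0.01],[0,0,0]],[[0,0,-0.02],[0,0,0]],[[0,0,-0.02],[0,0,0]]]}}

```text
time: 11.9
tool_pos: [556.7, 15.2, 30.0]
tcp_rot: [-180.0, -0.0, -0.0]
ft_force: [-6.5, 1.8, 10.5]
finger_gap: 0.3
grip_force: 5.1
```

Call:
{"op": "send_rows", "data": {"steps": [[[0,0,-0.01],[0,0,0]],[[0,0,-0.02],[0,0,0]],[[0,0,-0.02],[0,0,0]]]}}

```text
time: 12.28
tool_pos: [556.7, 15.2, 29.6]
tcp_rot: [-180.0, 0.0, -0.0]
ft_force: [-6.1, 2.3, 11.5]
finger_gap: -0.0
grip_force: 5.7
```

Call:
{"op": "send_rows", "data": {"steps": [[[0,0,-0.01],[0,0,0]],[[0,0,-0.01],[0,0,0]],[[0,0,-0.01],[0,0,0]]]}}

```text
time: 12.65
tool_pos: [556.7, 15.2, 29.4]
tcp_rot: [-180.0, 0.0, -0.0]
ft_force: [-7.6, 2.2, 12.5]
finger_gap: -0.0
grip_force: 6.4
```

Now stiffening (0.3 mm commanded gives 0.2 mm and +1 N), so it is on the stop. A touch more, then hold.

Call:
{"op": "send_rows", "data": {"steps": [[[0,0,-0.008],[0,0,0]],[[0,0,-0.008],[0,0,0]],[[0,0,-0.008],[0,0,0]],[[0,0,-0.008],[0,0,0]],[[0,0,-0.008],[0,0,0]]]}}

```text
time: 13.28
tool_pos: [556.7, 15.2, 29.3]
tcp_rot: [-180.0, 0.0, -0.0]
ft_force: [-8.8, 1.8, 13.7]
finger_gap: 0.2
grip_force: 7.0
```

Call:
{"op": "send_rows", "data": {"steps": [[[0,0,0.6],[0,0,0]],[[0.1,-0.8,1],[0,0,0]],[[0.2,-2.3,1],[0,0,0]],[[0.3,-3.8,1],[0,0,0]],[[0.38,-5,1],[0,0,0]],[[0.38,-5,0.75],[0,0,0]],[[0.38,-5,0.5],[0,0,0]],[[0.38,-5,0.4],[0,0,0]],[[0.38,-5,0.3],[0,0,0]],[[0.38,-5,0.3],[0,0,0]]]}}

```text
time: 14.52
tool_pos: [568.0, -134.3, 37.0]
tcp_rot: [-180.0, 0.0, 0.0]
ft_force: [-0.9, 1.5, 1.5]
finger_gap: 0.3
grip_force: 0.8
```

Call:
{"op": "send_rows", "data": {"steps": [[[0,0,-0.03],[0,0,0]],[[0,0,-0.06],[0,0,0]],[[0,0,-0.09],[0,0,0]],[[0,0,-0.12],[0,0,0]],[[0,0,-0.12],[0,0,0]]]}}

```text
time: 15.15
tool_pos: [568.2, -135.0, 33.6]
tcp_rot: [-180.0, -0.0, -0.0]
ft_force: [-0.3, 1.4, 1.1]
finger_gap: -0.1
grip_force: 1.6
```

Call:
{"op": "send_rows", "data": {"steps": [[[0,0,-0.02],[0,0,0]],[[0,0,-0.04],[0,0,0]],[[0,0,-0.04],[0,0,0]]]}}

```text
time: 15.52
tool_pos: [568.2, -135.1, 32.4]
tcp_rot: [-180.0, -0.0, -0.0]
ft_force: [0.0, 2.1, 3.5]
finger_gap: 0.1
grip_force: 1.9
```

Call:
{"op": "send_rows", "data": {"steps": [[[0,0,-0.01],[0,0,0]],[[0,0,-0.02],[0,0,0]],[[0,0,-0.02],[0,0,0]]]}}

```text
time: 15.9
tool_pos: [568.1, -135.1, 31.8]
tcp_rot: [180.0, -0.0, -0.0]
ft_force: [0.4, 1.3, 4.3]
finger_gap: -0.0
grip_force: 2.0
```

Call:
{"op": "send_rows", "data": {"steps": [[[0,0,-0.01],[0,0,0]],[[0,0,-0.02],[0,0,0]],[[0,0,-0.02],[0,0,0]]]}}

```text
time: 16.27
tool_pos: [568.0, -135.1, 31.1]
tcp_rot: [-180.0, -0.0, -0.0]
ft_force: [0.2, 2.4, 5.1]
finger_gap: 0.2
grip_force: 2.1
```

Call:
{"op": "send_rows", "data": {"steps": [[[0,0,-0.01],[0,0,0]],[[0,0,-0.02],[0,0,0]],[[0,0,-0.02],[0,0,0]]]}}

```text
time: 16.65
tool_pos: [568.1, -135.1, 30.7]
tcp_rot: [180.0, -0.0, -0.0]
ft_force: [0.1, 1.7, 5.8]
finger_gap: 0.0
grip_force: 2.9
```

Call:
{"op": "send_rows", "data": {"steps": [[[0,0,-0.01],[0,0,0]],[[0,0,-0.02],[0,0,0]],[[0,0,-0.02],[0,0,0]]]}}

```text
time: 17.02
tool_pos: [568.1, -135.1, 30.4]
tcp_rot: [180.0, -0.0, -0.0]
ft_force: [-1.0, 2.6, 8.9]
finger_gap: -0.2
grip_force: 4.2
```

Call:
{"op": "send_rows", "data": {"steps": [[[0,0,-0.01],[0,0,0]],[[0,0,-0.02],[0,0,0]],[[0,0,-0.02],[0,0,0]],[[0,0,-0.02],[0,0,0]],[[0,0,-0.02],[0,0,0]],[[0,0,-0.02],[0,0,0]]]}}

```text
time: 17.77
tool_pos: [568.2, -135.2, 30.1]
tcp_rot: [180.0, -0.0, -0.0]
ft_force: [-1.6, 3.1, 10.6]
finger_gap: -0.1
grip_force: 5.6
```

The right spring is on its stop with a free slope of about 0.45 N/mm, so it is the soft one. I rise and look at it together with the tray.

Call:
{"op": "send_rows", "data": {"steps": [[[0,0,0.6],[0,0,0]],[[-0.1,-0.1,1.5],[0,0,0]],[[-0.8,-0.5,3],[0,0,0]],[[-2,-1.2,4.5],[0,0,0]],[[-3.2,-2,6],[0,0,0]],[[-4.2,-2.7,7.5],[0,0,0]],[[-4.9,-3.2,8.5],[0,0,0]],[[-4.9,-3.2,9],[0,0,0]],[[-4.9,-3.2,9],[0,0,0]],[[-4.9,-3.2,9],[0,0,0]]], "fingers": 0.3}}

```text
time: 19.02
tool_pos: [421.1, -230.2, 297.6]
tcp_rot: [-179.9, 0.1, 0.0]
ft_force: [0.3, 0.7, -0.4]
finger_gap: 60.2
grip_force: 0.0
```

```bash
python3 - <<'E'
from h import *
import pickle
s=snapshot("wrist");pickle.dump(s,open("w2.pkl","wb"));t=sense()
print(t["time"],t["tool_pos"],t["tcp_rot"],t["finger_gap"],t["ft_force"])
print("tray",[(atz(s,np.array(r["at"])*[512,384],0).round(),round(r["confidence"],2)) for r in finder.pinpoint("tray","wrist")])
cv2.imwrite("pics/f.png",cv2.cvtColor(cv2.resize(s["img"],(800,600),interpolation=2),4))
E
```

```text
19.075 [ 420.91261222 -230.10638064  297.34974634] [-1.79889295e+02  1.48216979e-01  5.02110464e-02] 59.84403294201796 [-0.59847657 -1.31596047 -1.62703117]
tray [(array([ 511., -376.,    0.]), 0.84)]
```

View pics/f.png

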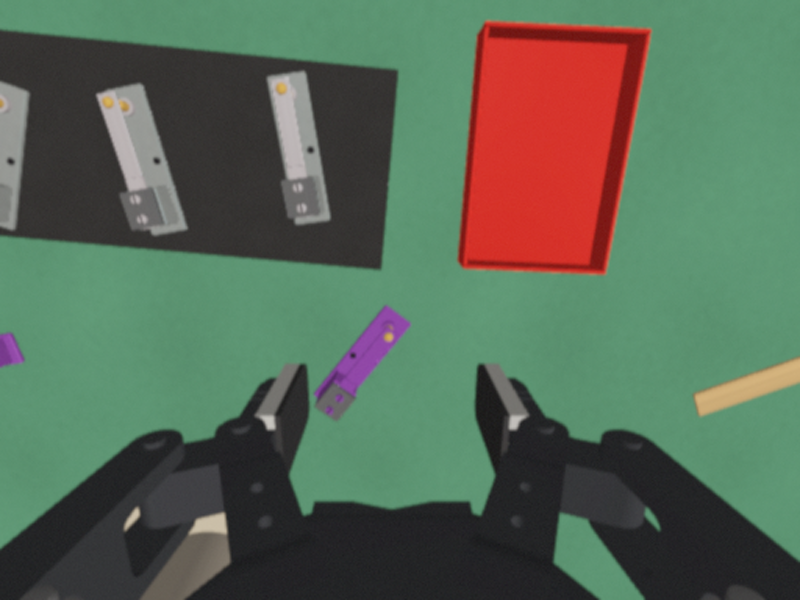

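The picture shows the soft bracket's button at (281,88), its screws at (297,188) and (301,210), and its foot corners at (267,77), (304,71), (330,220) and (297,225). The empty tray spans (460–650, 22–273).

```bash
python3 - <<'E'
from h import *
import pickle
w=pickle.load(open("w2.pkl","rb"));w1=pickle.load(open("w1.pkl","rb"));k=.64
g=lambda q,z:atz(w,np.array(q)*k,z).round(1)
B=g((281,88),41);S=(g((297,188),47.5)+g((301,210),47.5))/2
d=B-S;print("B",B,"S",S,np.hypot(*d[:2]),np.degrees(np.arctan2(d[1],d[0])))
F=[g(q,9) for q in((267,77),(304,71),(330,220),(297,225))];print(F)
f=(F[0]+F[1])/2;r=(F[2]+F[3])/2 ;d=f-r;print("foot front",f,"rear",r,np.hypot(*d[:2]),np.degrees(np.arctan2(d[1],d[0])))
for n,a,b in(("button",(281,88),(521,168)),("screw",(299,199),(529.5,258))):print(n,tri([(w,np.array(a)*k),(w1,np.array(b)*k)]))
for q in((485,22),(650,31),(605,273),(461,266)): print("tray rim",g(q,36))
E
```

```text
B [ 567.1 -136.8   41. ] S [ 475.25 -148.05   47.5 ] 92.53639824415042 6.982938773887327
[array([ 582.1, -117.1,    9. ]), array([ 587. , -151.2,    9. ]), array([ 453.1, -169.7,    9. ]), array([ 448.1, -136.3,    9. ])]
foot front [ 584.55 -134.15    9.  ] rear [ 450.6 -153.     9. ] 135.26982294658325 8.010299539702567
button (array([ 567.33954313, -135.52505783,   36.17180943]), [0.6, 0.6])
screw (array([ 475.4081011 , -148.33568738,   48.86696375]), [0.0, 0.0])
tray rim [ 617.9 -308.7   36. ]
tray rim [ 611.5 -446.8   36. ]
tray rim [ 405.2 -438.9   36. ]
tray rim [ 411.9 -298.6   36. ]
```

Call:
{"op": "send_rows", "data": {"steps": [[[0.6,0.9,-1],[0,0,0.05]],[[1.2,1.8,-2.2],[0,0,0.1]],[[1.83,2.7,-3.8],[0,0,0.14]],[[1.83,2.7,-5.3],[0,0,0.14]],[[1.83,2.7,-6.5],[0,0,0.14]],[[1.83,2.7,-7.5],[0,0,0.14]],[[1.83,2.7,-8.2],[0,0,0.14]],[[1.83,2.7,-8.8],[0,0,0.14]],[[1.83,2.7,-9.3],[0,0,0.14]],[[1.83,2.7,-9.3],[0,0,0.14]]]}}

```text
time: 20.38
tool_pos: [474.9, -149.5, 18.9]
tcp_rot: [-179.9, 0.1, 8.0]
ft_force: [0.6, -0.2, -0.1]
finger_gap: 59.6
grip_force: 0.0
```

Call:
{"op": "send_rows", "data": {"steps": [[[0,0,0],[0,0,0]]]}}

```text
time: 20.5
tool_pos: [476.5, -150.3, 21.0]
tcp_rot: [180.0, -0.1, 8.0]
ft_force: [0.4, -0.3, 0.6]
finger_gap: 59.9
grip_force: 0.0
```

Call:
{"op": "send_rows", "data": {"steps": [[[0,0.03,-0.05],[0,0,0]],[[0,0.03,-0.05],[0,0,0]],[[0,0.03,-0.05],[0,0,0]],[[0,0.03,-0.05],[0,0,0]],[[0,0.03,-0.05],[0,0,0]],[[0,0.03,-0.05],[0,0,0]]], "fingers": 1, "squeeze": 60}}

```text
time: 21.25
tool_pos: [476.6, -149.3, 19.7]
tcp_rot: [180.0, -0.1, 8.0]
ft_force: [-0.1, 1.3, 6.0]
finger_gap: 28.8
grip_force: 61.1
```

Call:
{"op": "send_rows", "data": {"steps": [[[0,0,0.3],[0,0,0]],[[0,0,0.8],[0,0,0]],[[0,0,1.6],[0,0,0]],[[0,0,2.4],[0,0,0]],[[0,0,2.6],[0,0,0]],[[0,0,2.6],[0,0,0]]]}}

```text
time: 22.0
tool_pos: [476.0, -149.2, 97.1]
tcp_rot: [180.0, -0.0, 8.0]
ft_force: [-0.3, 1.2, -4.3]
finger_gap: 29.0
grip_force: 60.0
```

Call:
{"op": "send_rows", "data": {"steps": [[[0,-0.5,0],[0,0,-0.02]],[[-0.05,-1.5,0],[0,0,-0.04]],[[-0.05,-2.6,0],[0,0,-0.07]],[[-0.1,-3.7,0],[0,0,-0.1]],[[-0.1,-4.8,0],[0,0,-0.13]],[[-0.15,-5.9,0],[0,0,-0.16]],[[-0.2,-6.8,0],[0,0,-0.188]],[[-0.2,-7.3,0],[0,0,-0.188]],[[-0.2,-7.4,0],[0,0,-0.188]],[[-0.2,-7.4,0],[0,0,-0.188]]]}}

```text
time: 23.25
tool_pos: [469.8, -370.5, 96.3]
tcp_rot: [-179.9, 0.0, -2.7]
ft_force: [0.2, 0.3, -4.1]
finger_gap: 29.2
grip_force: 60.0
```

```bash
python3 - <<'E'
from h import *
s=snapshot("wrist");c=snapshot("side");t=sense();print(t["time"],t["tool_pos"].round(1),t["tcp_rot"].round(1),t["ft_force"].round(1),t["wrist_torque"].round(2),t["finger_gap"])
im=np.hstack([cv2.resize(s["img"],(440,330)),cv2.resize(c["img"][70:220,180:360],(360,300))[:, :] if 0 else cv2.resize(c["img"][70:220,190:340],(330,330))]);cv2.imwrite("pics/g.png",cv2.cvtColor(im,4))
E
```

```text
23.35 [ 470.  -370.2   96.6] [-180.     0.    -2.7] [-0.5  0.5 -4.8] [-0.02  0.1   0.02] 28.844375680108584
```

View pics/g.png

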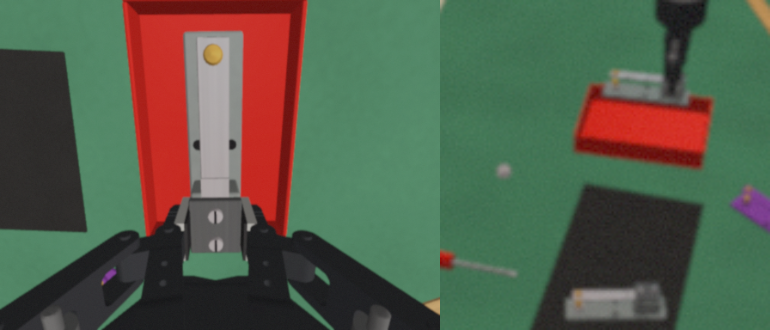

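The wrist picture shows the bracket level in the grip and centred over the tray; the side crop shows it above the tray. Now lower it.

Call:
{"op": "send_rows", "data": {"steps": [[[0,0,-0.6],[0,0,0]],[[0,0,-1.3],[0,0,0]],[[0,0,-1.8],[0,0,0]],[[0,0,-2.1],[0,0,0]],[[0,0,-2.3],[0,0,0]],[[0,0,-2.4],[0,0,0]],[[0,0,-2.45],[0,0,0]],[[0,0,-2.48],[0,0,0]],[[0,0,-2.48],[0,0,0]]]}}

```text
time: 24.48
tool_pos: [470.1, -371.3, 22.7]
tcp_rot: [180.0, -0.0, -2.8]
ft_force: [-0.2, -0.4, -3.7]
finger_gap: 29.0
grip_force: 60.1
```

Call:
{"op": "send_rows", "data": {"steps": [[[0,0,-0.02],[0,0,0]],[[0,0,-0.04],[0,0,0]],[[0,0,-0.04],[0,0,0]]]}}

```text
time: 24.85
tool_pos: [469.9, -371.1, 21.1]
tcp_rot: [-180.0, 0.0, -2.8]
ft_force: [-0.1, -0.1, -5.1]
finger_gap: 28.5
grip_force: 60.1
```

Call:
{"op": "send_rows", "data": {"steps": [[[0,0,-0.02],[0,0,0]],[[0,0,-0.04],[0,0,0]],[[0,0,-0.04],[0,0,0]]]}}

```text
time: 25.22
tool_pos: [470.0, -371.3, 20.7]
tcp_rot: [180.0, -0.0, -2.8]
ft_force: [-3.6, 2.9, 5.4]
finger_gap: 28.8
grip_force: 61.2
```

On the floor. Release and retreat straight up.

Call:
{"op": "send_rows", "data": {"steps": [[[0,0,0],[0,0,0]],[[0,0,0],[0,0,0]],[[0,0,0],[0,0,0]],[[0,0,0],[0,0,0]],[[0,0,0.3],[0,0,0]],[[0,0,1],[0,0,0]],[[0,0,2.2],[0,0,0]],[[0,0,4],[0,0,0]],[[0,0,6],[0,0,0]],[[0,0,7],[0,0,0]]], "fingers": 0.3}}

```text
time: 26.48
tool_pos: [471.2, -372.4, 236.9]
tcp_rot: [179.7, -0.3, -2.8]
ft_force: [-0.4, 0.1, -0.4]
finger_gap: 60.1
grip_force: 0.0
```

Call:
{"op": "send_rows", "data": {"steps": [[[0,1,1],[0,0,0]],[[0,2,1.5],[0,0,0]],[[0,3,2],[0,0,0]],[[0,4,2],[0,0,0]],[[0,4,2],[0,0,0]],[[0,4,2],[0,0,0]],[[0,4,2],[0,0,0]]]}}

```text
time: 27.35
tool_pos: [469.7, -251.9, 290.2]
tcp_rot: [180.0, -0.0, -2.8]
ft_force: [-0.3, 0.1, 0.5]
finger_gap: 59.8
grip_force: 0.0
```

```bash
python3 - <<'E'
from h import *
s=snapshot("wrist");t=sense();print(t["time"],t["tool_pos"].round(1),t["ft_force"].round(1),t["finger_gap"])
cv2.imwrite("pics/h.png",cv2.cvtColor(cv2.resize(s["img"],(800,600)),4))
E
```

```text
27.4 [ 469.7 -251.9  290. ] [ 0.1  0.  -0.7] 59.598758948586834
```

View pics/h.png

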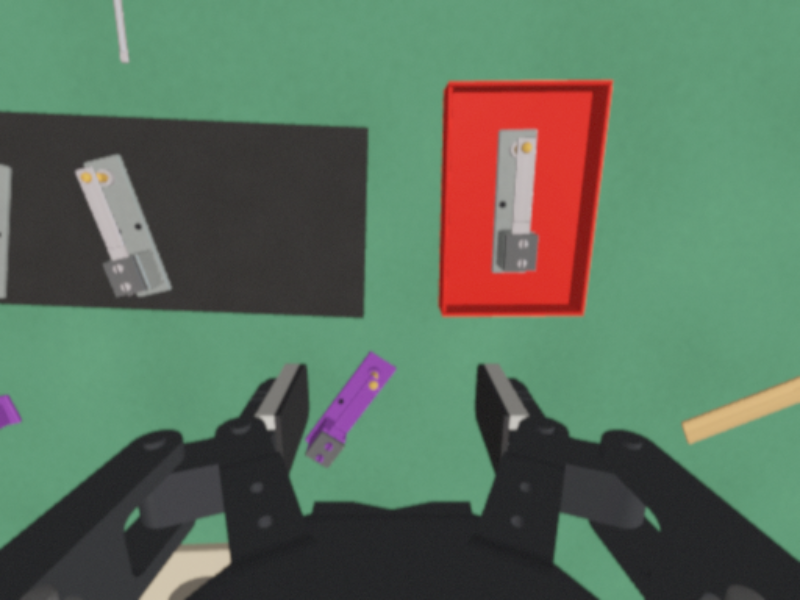

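The soft bracket stands upright and centred in the tray at (515,200). The middle bracket still stands on the mat at (122,225), and the edge of the left one shows at (5,230).

```bash
python3 -c "
from bench import order
print(order.hand_in())"
```

```text
the job is handed in; nothing more can be done
None
```

The soft spring was the right-hand one (about 0.45 N/mm, against about 0.95 for the other two); its bracket now stands upright in the red tray, the two good ones stand on the mat, and the job is handed in (the hand-in returned no verdict).

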